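# Bring the cart wheel's valve to the top for pumping

### The arm

A 7-joint arm with a two-finger parallel gripper is mounted at the origin on the work surface. World frame = base frame: x ahead of the robot, y to its left, z up, the work surface at z = 0. Lengths are in m, angles in rad, forces in N, time in s.
With the tool pointing down it reaches from about 0.425 to 0.95 m from the base axis. Payload 16.7 kg.
Tool frame: the origin (TCP) lies at the very end of the fingers, on their centre line; the grasp point (between the pads) lies 19 mm behind it; z points along the fingers, y is the line along which they close (so a half turn about z gives the same grasp; the last joint's range is limited). The gripper opens to 94 mm and grips with 3 to 60 N. Pads are 16 mm wide; open, the fingers measure 119 mm over their backs; the gripper's body (75 mm by 177 mm) begins 78 mm behind the grasp point.
Start: joints at [-0.149, 0.426, 0.074, 1.606, -0.034, 1.111, -0.067], TCP at [0.675, -0, 0.205] pointing down, gripper open.
Joint ranges: [-2.85, 2.85], [-0.5, 2.14], [-1.23, 1.37], [0.21, 2.46], [-1.02, 4.16], [0.16, 2.05], [-2.73, 2.73]. Speed limits (rad/s): [1.89, 1.89, 2.39, 2.39, 3.01, 3.01, 3.01].

### API

Orientations are given as a 3x3 rotation matrix whose columns are the frame's x, y, z axes.
In Python, from plant import ctrl gives the robot as it stands.
- The arm moves only by the tool jog_arm, never from a script. Its arguments are lists of equal length, an entry for each row: "xyz": the shift along the tool's x, y, z in m, a list of three; "rotation": the turn, a rotation vector about the tool's x, y, z in degrees, a list of three; "fingers": the finger opening in m, from 0 to 0.094. In form: {"xyz": [[x, y, z], ...], "rotation": [[ax, ay, az], ...], "fingers": [fingers, ...]}. A call has 1 to 12 rows; each row is the pose to reach, as a shift and turn from the pose commanded when the call began, along the tool's axes at that moment; what a row does not reach only later rows make up. A row lasts 1/8 s, in which the tool goes at most 62.5 mm and 10.7 degrees, less where a joint would pass 70% of its speed; a pose out of reach is approached as far as the arm can. A call with a gripper value outside its range is refused whole. The fingers move at their own pace and stop on an object; "newtons" is the grip in N (left out, the last holds). Time passes only in rows, so rows that repeat a pose let the fingers close. It gives the time, the measured TCP pose, the force, the opening and the grip force at its end, in the units of the state.
- ctrl.observe(): the state, without advancing time (a new reading comes with each control period).
- ctrl.grab_frame(name): name is "scene" or "side" or "wrist"; returns a dict with "color" (400x640x3 uint8, blue, green, red), "depth" (400x640 float32, m along the optical axis (not along the pixel's ray), 0 where there is no reading), "K" (3x3 intrinsics, pixels), "xyz" and "attitude" of the camera in the world; the wrist camera has in their place "mount" (4x4, takes a point from camera to tool coordinates, whose origin is the TCP and whose axes are the flange's). Camera axes: x right, y down, z forward; pixel columns grow to the right and rows downward; lengths in m; the calibration is good to about 2 mm. A picture is of the moment at which its call begins: read the wrist's pose just before it.
- ctrl.sign_off(): hands the job in; it is judged then, once.
The state is a dict: "time": time; "joints": joint angles; "qvel": joint speeds; "joint_torque": joint torques, N m; "tcp_pos": TCP position; "eef_rot": TCP orientation; "wrist_force": force on the tool from outside, world axes, zero at the start; "torque": the same for the moment, N m; "finger_gap": finger opening in m; "grip_force": force on a finger pad.
Only numpy, scipy, OpenCV 4.12 (cv2) and the standard library are available. Lean on these libraries where they do the work, as an engineer would, in place of code of your own. Each camera call takes 0.05 s, during which the arm holds its last target. There are 200 camera calls.

### The job

The studio cart's wheel sits on the leaning stub axle of the wheel stand with a flat tyre. So that the pump can go on, push the wheel round by its spokes with the fingertips, going on to the next spoke as each runs out of reach, until the valve stem is at the very top of the wheel, straight uphill from the axle; leave it there at rest and take the hand away. Push gently without letting the wheel spin, keep off the soft tyre and the valve, do not pull the wheel off its axle, and leave everything else on the bench alone.

Things in the scene. Friction and masses are not known exactly. Their poses are not given: they have to be found in the camera images.
- stand: grey wheel stand bolted to the bench, fixed. Its origin lies on the bench straight below the hub; x points level from the wheel's face to its back, towards the robot (within 0.6 rad of world -x), y level, z up. Base plate 12 mm thick, x -80 to +140, y -80 to +80 mm. A 50 mm post at x = 50 to 100 mm carries a head with a stub axle (15 mm) that slopes up through the hub and ends 58 mm beyond its centre
- hub (a point): wheel centre, 200 mm above the bench, in the wheel's middle plane. The wheel leans back 55 degrees from upright: its face looks up and away from the robot, its top edge is nearest the robot. x axis: along the axle, from face to back, 55 degrees below level; z axis turns with the wheel, from axle to valve. Hub 64 mm across, 40 mm wide, barrel 44 mm across, 76 mm wide. Rim: inner radius 141 mm
- valve_tip (a point): free end of the valve stem: a black rubber stem 12 mm thick with a brass tip 8 mm thick, standing on the inside of the rim midway between two spokes and pointing at the hub; this end lies 100 mm from the axle centre, its foot 142 mm
- wheel (a joint): wheel angle, rad: 0 (or whole turns) = valve at the very top; grows clockwise looking onto the face (the top goes to the stand's -y). Starts at 1.9 to 4.38 (valve in the lower part). Stiff bearings: 0.15 N m to turn (1.7 N at 90 mm from the axle), so it stays where left and hardly coasts after a slow push; no stops. Wheel about 0.9 kg
- spokes: five straight black spokes from hub to rim, each 20 mm across and 28 mm wide along the axle (14 mm to each side of the middle plane); their centre lines stand 36, 108, 180, 252 and 324 degrees from the valve. Origin and axes as hub
- tyre: black tyre, outer radius 192 mm, from 152 mm radius outwards, 40 mm wide (20 mm to each side of the middle plane). Origin and axes as hub
- valve: the black rubber valve stem with its brass tip. Origin and axes as hub
- ink_jar: bystander beside the stand: black lidded jar, 60 mm across, 52 mm tall; origin under its centre
- tape_roll: bystander beside the stand: roll of paper tape lying flat, 72 mm across, 24 mm tall; origin under its centre
- bone_folder: bystander: off-white bone folder 152 x 22 x 5 mm lying along its x; origin under its centre
- flat_brush: bystander: flat paste brush, 170 x 42 x 12 mm lying along its x; origin under its ferrule
- brush_jar: bystander: glass jar of brushes, 76 mm across, about 235 mm tall with the brushes; origin under its centre
- cards: bystander: small stack of handmade cards 148 x 104 x 18 mm; origin under its centre
- pump: bystander beyond the stand: hand pump 240 x 34 x 30 mm lying along its x; origin under its centre
- spanner: bystander: steel spanner beside the stand, lying flat along its x, about 180 mm long; origin under its middle
- bearing (a joint): how far the wheel has slid up off its seat along the stub axle, m: 0 = seated. Nothing but its weight and a little friction (about 8 N together) holds it, and it can be pulled off

How it is judged:
On the way:
1. a finger pushes on a spoke (contact force between the fingers and spokes above 0.5 N).
At the end, for the whole second after the job is handed in: The valve stem is at the top of the wheel, its tip within 13 mm (about 7 degrees) of straight uphill from the axle, the wheel is at rest and seated on its axle (less than 3 mm off its seat) (y of valve_tip in the frame of stand between -0.013 and 0.013 m and height (world z) of valve_tip above 0.23 m and velocity of joint wheel between -0.05 and 0.05 rad/s and value of joint bearing below 0.003 m); the robot touches nothing.
It fails at once if the wheel spins (faster than 3 rad/s) (velocity of joint wheel above 3 rad/s or velocity of joint wheel below -3 rad/s).
It fails at once if a spoke is shoved or squeezed hard (more than 30 N) (contact force between the fingers and spokes above 30 N).
It fails at once if the tyre or the valve stem is pushed (more than 2 N) (contact force between any of the fingers, the arm and tyre above 2 N or contact force between any of the fingers, the arm and valve above 2 N).
It fails at once if the wheel is pulled off its axle (more than 8 mm from its seat) (value of joint bearing above 0.008 m).
It fails at once if another thing on the bench is moved by more than 30 mm (distance of any of ink_jar, tape_roll, bone_folder, flat_brush, brush_jar, cards, pump, spanner from where it was at the start of the episode above 0.03 m).
It also fails if it takes over 58 s, if anything falls off the work surface, if the arm or the gripper's body presses on something with over 40 N, if the wrist force passes 120 N, or if a joint passes its speed limit or range.

## Working session

There is one attempt and no reset: what is moved stays moved. The work goes in short steps, Python scripts to look and compute and a tool call to move; the robot and the scene stay as the last step left them, time stands still between calls to the robot, and variables do not carry over. Pictures are saved under pics/ and viewed, at most 10 in all, crops included, and the job is handed in when it is done.

Besides the shell and the picture viewer there is one more tool, called after "Emit:" as name(argument=value, ...) on one line, values as JSON. jog_arm: Moves the arm, as the interface text tells. Its arguments: {"type":"object","properties":{"xyz":{"type":"array","items":{"type":"array","items":{"type":"number"}}},"rotation":{"type":"array","items":{"type":"array","items":{"type":"number"}}},"fingers":{"type":"array","items":{"type":"number"}},"newtons":{"type":"number"}},"required":["xyz","rotation","fingers"]}

```bash
mkdir -p pics; ls
cat > h.py <<'E'
from plant import ctrl
import numpy as np, cv2, pickle
def grab(n):
    s=ctrl.observe(); f=ctrl.grab_frame(n); f['s']=s
    if n=='wrist':
        T=np.eye(4);T[:3,:3]=s['eef_rot'];T[:3,3]=s['tcp_pos'];f['T']=T@f['mount']
    else:
        T=np.eye(4);T[:3,:3]=f['attitude'];T[:3,3]=f['xyz'];f['T']=T
    return f
def cloud(f):
    d=f['depth'];K=f['K'];v,u=np.mgrid[:400,:640]
    P=np.stack([(u-K[0,2])/K[0,0]*d,(v-K[1,2])/K[1,1]*d,d,np.ones_like(d)],-1)
    return (P@f['T'].T)[...,:3]
def proj(f,p):
    q=np.linalg.inv(f['T'])@np.append(p,1);x=f['K']@q[:3];return x[:2]/x[2]
E
python3 - <<'E'
from h import *
a=grab('scene');b=grab('side')
pickle.dump((a,b),open('f0.pkl','wb'))
cv2.imwrite('pics/a.png',a['color']);cv2.imwrite('pics/b.png',b['color'])
print(a['xyz'],b['xyz'],a['s']['time'])
E
```

```text
pics
[ 1.36785615 -0.37842489  1.09699774] [-0.04954302  0.74151288  0.72085255] 0.0
```

View pics/a.png

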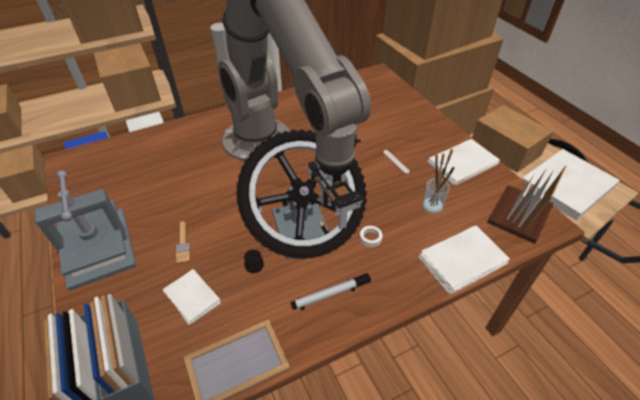

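View pics/b.png

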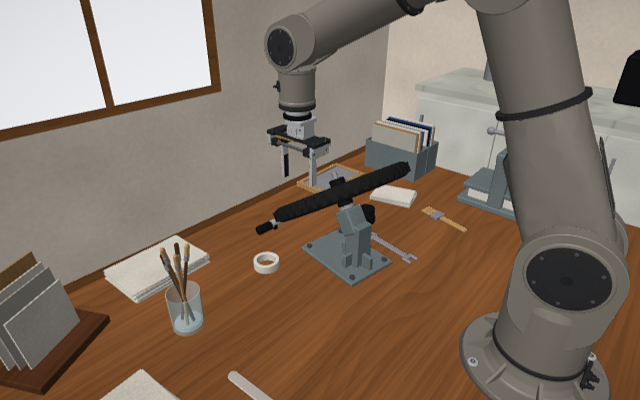

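```bash
cat > fit.py <<'E'
from h import *
from scipy.optimize import least_squares
a,b=pickle.load(open('f0.pkl','rb'))
P=cloud(a);c=a['color'].astype(int)
m=np.zeros((400,640),bool);m[125:260,235:370]=1
m&=(c.min(-1)>150)&(np.ptp(c,-1)<40)&(a['depth']>0)&(P[...,2]>.05)&(P[...,2]<.35)
Q=P[m];print(len(Q),np.median(Q,0))
def fr(p):
    y=p[2];sx=np.array([-np.cos(y),-np.sin(y),0]);z=np.array([0,0,1]);t=np.radians(55)
    ax=np.cos(t)*sx-np.sin(t)*z; up=np.sin(t)*sx+np.cos(t)*z; sy=np.cross(z,sx)
    return np.array([p[0],p[1],.2]),ax,sy,up
def res(p):
    h,ax,sy,up=fr(p);d=Q-h;w=d@ax;r=np.hypot(d@sy,d@up)
    return np.r_[w-p[3],(r-p[4])]
r=least_squares(res,[.67,0,0,-.01,.146],loss='soft_l1',f_scale=.003)
print(r.x,np.median(abs(r.fun)))
h,ax,sy,up=fr(r.x);np.save('pose.npy',r.x)
print(np.round([h,ax,sy,up],3))
for k,v in dict(top=h+.1*up,sy=h+.1*sy).items(): print(k,proj(a,v))
# rectified face view: up = up, right = direction seen from face
S=2000
def pt(u,v): return h-.014*ax+(-sy)*u+up*v   # from face, top->-sy clockwise => right=-sy
src=np.float32([proj(a,pt(*q)) for q in[(-.2,.2),(.2,.2),(.2,-.2),(-.2,-.2)]])
H=cv2.getPerspectiveTransform(src,np.float32([[0,0],[600,0],[600,600],[0,600]]))
cv2.imwrite('pics/r.png',cv2.warpPerspective(a['color'],H,(600,600),flags=cv2.INTER_CUBIC))
E
python3 fit.py
```

```text
1112 [ 0.56782599 -0.10527518  0.20417728]
[ 0.55284364 -0.03748325 -0.16179117 -0.01316821  0.14827706] 0.0023644320094583582
[[ 0.553 -0.037  0.2  ]
 [-0.566  0.092 -0.819]
 [-0.161 -0.987  0.   ]
 [-0.808  0.132  0.574]]
top [294.31659828 160.70690749]
sy [269.2851198  200.07860249]
```

View pics/r.png

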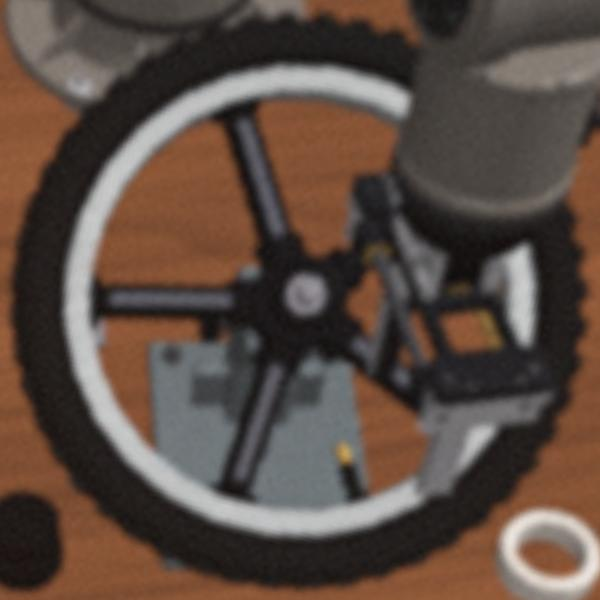

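The rectified view (1.5 px/mm, hub at 300,300) has the valve tip at (345,455), about 164° clockwise from the top. The spokes are at about 56, 128, 200, 272 and 344°. The jar is at (20,550) and the tape at (550,550), both off the wheel. The plan is to enter the valve-free gap at 92° with closed fingers parallel to the axle, then push the 56° spoke counter-clockwise over the top.

```bash
cat > nav.py <<'E'
from h import *
from scipy.spatial.transform import Rotation as Ro
p=np.load('pose.npy');t=np.radians(55);y=p[2]
sx=np.array([-np.cos(y),-np.sin(y),0]);z=np.array([0,0,1])
ax=np.cos(t)*sx-np.sin(t)*z; up=np.sin(t)*sx+np.cos(t)*z; sy=np.cross(z,sx);h=np.array([p[0],p[1],.2])
def at(deg,r,d): # cw angle from top, depth along axle past mid plane
    a=np.radians(deg);return h+r*(np.cos(a)*up-np.sin(a)*sy)+d*ax
def cur():
    s=ctrl.observe();d=s['tcp_pos']-h
    print('t',s['time'],'q',np.round(s['joints'],2),'F',np.round(s['wrist_force'],1),'gap',s['finger_gap'])
    print('ang',np.degrees(np.arctan2(-d@sy,d@up)),'r',np.hypot(d@sy,d@up),'depth',d@ax);return s
def rel(s,pt): return np.round(np.array(s['eef_rot']).T@(pt-s['tcp_pos']),4)
E
python3 - <<'E'
from nav import *
s=cur();R=np.array(s['eef_rot']);print(np.round(R,3))
yy=R[:,1]-R[:,1]@ax*ax;yy/=np.linalg.norm(yy);G=np.c_[np.cross(yy,ax),yy,ax]
print('rotvec',np.degrees(Ro.from_matrix(R.T@G).as_rotvec()))
print('standoff',rel(s,at(92,.085,-.1)))
E
```

```text
t 0.1 q [-0.15  0.43  0.07  1.61 -0.03  1.11 -0.07] F [0.1 0.4 0.8] gap 0.09393852558919062
ang 148.04597506059437 r 0.10692494770475763 depth -0.06942965949640821
[[ 0.     1.    -0.001]
 [ 1.    -0.    -0.   ]
 [-0.    -0.001 -1.   ]]
rotvec [34.37434662  6.24039905 -1.93238068]
standoff [ 0.0367 -0.0492 -0.0753]
```

Emit:
jog_arm(xyz=[[0, 0, -0.05], [0.01, -0.01, -0.08], [0.02, -0.02, -0.08], [0.03, -0.04, -0.08], [0.037, -0.049, -0.075], [0.037, -0.049, -0.075], [0.037, -0.049, -0.075]], rotation=[[0, 0, 0], [8, 1.5, -0.5], [16, 3, -1], [25, 4.5, -1.4], [34.4, 6.2, -1.9], [34.4, 6.2, -1.9], [34.4, 6.2, -1.9]], fingers=[0, 0, 0, 0, 0, 0, 0])

```text
time: 0.98
tcp_pos: [0.6264, 0.0367, 0.2806]
eef_rot: [[0.0, 0.827, -0.563], [0.994, 0.062, 0.092], [0.111, -0.559, -0.822]]
wrist_force: [-0.3, -0.3, 0.3]
finger_gap: 0.0276
grip_force: 0.0
```

Run:
```python
from nav import *
s=cur();R=np.array(s['eef_rot']);print('tilt err',R.T@ax)
f=grab('wrist');cv2.imwrite('pics/w.png',f['color']);pickle.dump(f,open('w.pkl','wb'))
for d in(92,56,128):print(d,proj(f,at(d,.085,-.014)),rel(s,at(d,.085,.02)))
print('h',proj(f,h-.058*ax))
```

```text
t 0.975 q [-0.11  0.69  0.06  1.15 -0.17  1.89 -0.03] F [-0.3 -0.3  0.3] gap 0.02759505965067852
ang 92.29559915604133 r 0.08515051693333275 depth -0.10078028269114861
tilt err [ 9.49179086e-04 -4.06157841e-03  9.99991301e-01]
92 [318.15802475 203.86757931] [ 1.000e-04 -1.000e-03  1.208e-01]
56 [260.89884575 208.61080301] [-0.0043 -0.0533  0.1206]
128 [366.34591987 231.98513482] [-0.0271  0.044   0.121 ]
h [295.03903895 313.07508545]
```

View pics/w.png

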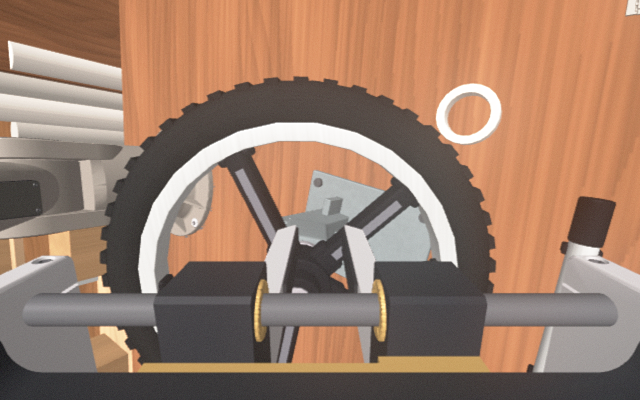

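The wrist view confirms the fit: the 56° spoke crosses (262,205) and the 128° spoke crosses (370,222), both where predicted, and the gap in front of the fingertips is free. Inserting now.

Emit:
jog_arm(xyz=[[0, 0, 0], [0, 0, 0], [0, 0, 0.04], [0, 0, 0.08], [0, 0, 0.11], [0, 0, 0.121], [0, 0, 0.121]], rotation=[[0, 0, 0], [0, 0, 0], [0, 0, 0], [0, 0, 0], [0, 0, 0], [0, 0, 0], [0, 0, 0]], fingers=[0, 0, 0, 0, 0, 0, 0])

```text
time: 1.9
tcp_pos: [0.5578, 0.0481, 0.1819]
eef_rot: [[0.0, 0.825, -0.565], [0.994, 0.063, 0.092], [0.111, -0.562, -0.82]]
wrist_force: [0.2, 0.1, 1.2]
finger_gap: 0.0004
grip_force: 0.0
```

Run:
```python
from nav import *
s=cur()
for i in range(1,27): print(92-3.5*i,*rel(s,at(92-3.5*i,.085,.021)))
```

```text
t 1.9 q [-0.13  0.65  0.04  1.45 -0.17  1.64 -0.02] F [0.2 0.1 1.2] gap 0.00038333111863760684
ang 92.08239547785197 r 0.08533865819441197 depth 0.01997264506092498
88.5 0.0007 -0.0053 0.001
85.0 0.0015 -0.0104 0.001
81.5 0.0019 -0.0156 0.001
78.0 0.0019 -0.0208 0.001
74.5 0.0017 -0.026 0.001
71.0 0.0012 -0.0311 0.001
67.5 0.0003 -0.0363 0.001
64.0 -0.0009 -0.0413 0.001
60.5 -0.0023 -0.0463 0.001
57.0 -0.0041 -0.0512 0.001
53.5 -0.0062 -0.0559 0.001
50.0 -0.0085 -0.0606 0.001
46.5 -0.0112 -0.065 0.0009
43.0 -0.0141 -0.0693 0.0009
39.5 -0.0172 -0.0735 0.0009
36.0 -0.0206 -0.0774 0.0009
32.5 -0.0243 -0.0811 0.0009
29.0 -0.0281 -0.0845 0.0009
25.5 -0.0322 -0.0878 0.0009
22.0 -0.0365 -0.0908 0.0009
18.5 -0.0409 -0.0935 0.0009
15.0 -0.0455 -0.0959 0.0009
11.5 -0.0502 -0.0981 0.0009
8.0 -0.055 -0.0999 0.0009
4.5 -0.06 -0.1015 0.0009
1.0 -0.065 -0.1027 0.0009
```

Emit:
jog_arm(xyz=[[0.001, -0.005, 0], [0.0015, -0.01, 0], [0.002, -0.0155, 0], [0.002, -0.021, 0], [0.0015, -0.026, 0], [0.001, -0.031, 0], [0, -0.036, 0], [-0.001, -0.0415, 0], [-0.0025, -0.0465, 0], [-0.004, -0.051, 0], [-0.006, -0.056, 0], [-0.0085, -0.0605, 0]], rotation=[[0, 0, 0], [0, 0, 0], [0, 0, 0], [0, 0, 0], [0, 0, 0], [0, 0, 0], [0, 0, 0], [0, 0, 0], [0, 0, 0], [0, 0, 0], [0, 0, 0], [0, 0, 0]], fingers=[0, 0, 0, 0, 0, 0, 0, 0, 0, 0, 0, 0])

```text
time: 3.4
tcp_pos: [0.5074, 0.0358, 0.2145]
eef_rot: [[0.0, 0.825, -0.565], [0.994, 0.063, 0.092], [0.111, -0.562, -0.82]]
wrist_force: [2.0, 0.3, -1.1]
finger_gap: 0.0004
grip_force: 0.9
```

```bash
cat > look.py <<'E'
from nav import *
import sys
def rect(f,name):
    def pt(u,v): return h-.014*ax+(-sy)*u+up*v
    src=np.float32([proj(f,pt(*q)) for q in[(-.2,.2),(.2,.2),(.2,-.2),(-.2,-.2)]])
    H=cv2.getPerspectiveTransform(src,np.float32([[0,0],[600,0],[600,600],[0,600]]))
    cv2.imwrite(name,cv2.warpPerspective(f['color'],H,(600,600),flags=cv2.INTER_CUBIC))
rect(grab('scene'),'pics/%s.png'%sys.argv[1])
E
python3 look.py r1
python3 - <<'E'
from nav import *
s=cur()
for i in range(1,37): print(50-3.5*i,*rel(s,at(50-3.5*i,.085,.021)))
E
```

```text
t 3.45 q [-0.12  0.54  0.04  1.56 -0.16  1.64 -0.01] F [1.1 0.8 0.7] gap 0.000389381407998074
ang 49.444184499420864 r 0.08480150146466521 depth 0.020443923098311043
46.5 -0.0021 -0.0038 0.0006
43.0 -0.005 -0.0081 0.0006
39.5 -0.0081 -0.0123 0.0006
36.0 -0.0115 -0.0162 0.0005
32.5 -0.0152 -0.0199 0.0005
29.0 -0.019 -0.0234 0.0005
25.5 -0.0231 -0.0266 0.0005
22.0 -0.0274 -0.0296 0.0005
18.5 -0.0318 -0.0323 0.0005
15.0 -0.0364 -0.0347 0.0005
11.5 -0.0411 -0.0368 0.0005
8.0 -0.046 -0.0387 0.0005
4.5 -0.0509 -0.0403 0.0005
1.0 -0.056 -0.0415 0.0005
-2.5 -0.0611 -0.0424 0.0005
-6.0 -0.0662 -0.0431 0.0006
-9.5 -0.0714 -0.0434 0.0006
-13.0 -0.0766 -0.0434 0.0006
-16.5 -0.0818 -0.0431 0.0006
-20.0 -0.0869 -0.0424 0.0006
-23.5 -0.092 -0.0415 0.0006
-27.0 -0.0971 -0.0402 0.0006
-30.5 -0.102 -0.0386 0.0006
-34.0 -0.1069 -0.0368 0.0006
-37.5 -0.1116 -0.0346 0.0006
-41.0 -0.1162 -0.0322 0.0006
-44.5 -0.1206 -0.0295 0.0006
-48.0 -0.1248 -0.0265 0.0006
-51.5 -0.1289 -0.0233 0.0006
-55.0 -0.1327 -0.0198 0.0006
-58.5 -0.1364 -0.0161 0.0006
-62.0 -0.1398 -0.0121 0.0006
-65.5 -0.1429 -0.008 0.0006
-69.0 -0.1458 -0.0037 0.0006
-72.5 -0.1485 0.0008 0.0006
-76.0 -0.1508 0.0054 0.0006
```

View pics/r1.png

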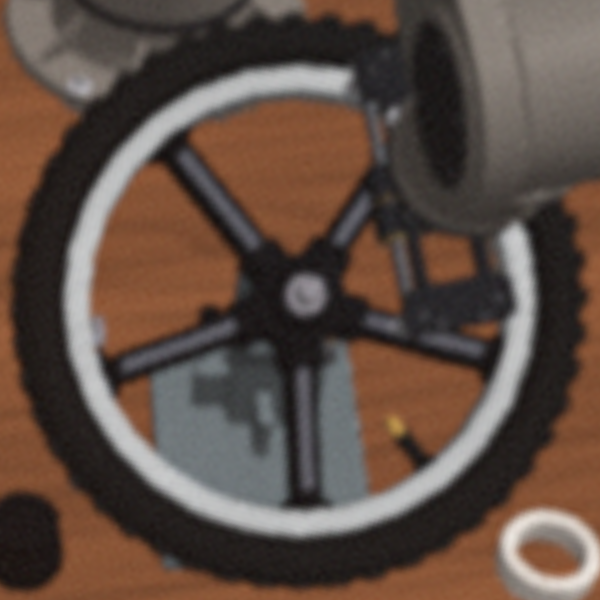

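The wheel is turning as planned: the valve tip is now at (397,425), about 143°, and the pushed spoke is at about 35°. Carrying on along the arc.

Emit:
jog_arm(xyz=[[-0.002, -0.004, 0], [-0.005, -0.008, 0], [-0.008, -0.0125, 0], [-0.0115, -0.016, 0], [-0.015, -0.02, 0], [-0.019, -0.0235, 0], [-0.023, -0.0265, 0], [-0.0275, -0.0295, 0], [-0.032, -0.0325, 0], [-0.0365, -0.0345, 0], [-0.041, -0.037, 0], [-0.046, -0.0385, 0]], rotation=[[0, 0, 0], [0, 0, 0], [0, 0, 0], [0, 0, 0], [0, 0, 0], [0, 0, 0], [0, 0, 0], [0, 0, 0], [0, 0, 0], [0, 0, 0], [0, 0, 0], [0, 0, 0]], fingers=[0, 0, 0, 0, 0, 0, 0, 0, 0, 0, 0, 0])

```text
time: 4.95
tcp_pos: [0.4757, -0.0125, 0.2309]
eef_rot: [[0.0, 0.825, -0.566], [0.994, 0.063, 0.092], [0.111, -0.562, -0.82]]
wrist_force: [1.5, 1.4, -0.4]
finger_gap: 0.0005
grip_force: 0.9
```

Run:
```python
from nav import *
s=cur()
for i in range(1,26): print(8-3.5*i,*rel(s,at(8-3.5*i,.085,.021)))
```

```text
t 4.95 q [-0.07  0.47  0.06  1.62 -0.12  1.65  0.05] F [ 1.5  1.4 -0.4] gap 0.000490826779819637
ang 8.34359318858064 r 0.0842742775428217 depth 0.02060502864290766
4.5 -0.0052 -0.0024 0.0004
1.0 -0.0102 -0.0037 0.0004
-2.5 -0.0153 -0.0046 0.0004
-6.0 -0.0205 -0.0052 0.0004
-9.5 -0.0257 -0.0056 0.0004
-13.0 -0.0309 -0.0056 0.0004
-16.5 -0.036 -0.0052 0.0004
-20.0 -0.0412 -0.0046 0.0004
-23.5 -0.0463 -0.0037 0.0004
-27.0 -0.0513 -0.0024 0.0004
-30.5 -0.0563 -0.0008 0.0004
-34.0 -0.0611 0.001 0.0004
-37.5 -0.0659 0.0032 0.0004
-41.0 -0.0704 0.0056 0.0004
-44.5 -0.0749 0.0083 0.0004
-48.0 -0.0791 0.0113 0.0004
-51.5 -0.0832 0.0146 0.0004
-55.0 -0.087 0.018 0.0004
-58.5 -0.0907 0.0217 0.0004
-62.0 -0.0941 0.0257 0.0004
-65.5 -0.0972 0.0298 0.0004
-69.0 -0.1001 0.0341 0.0005
-72.5 -0.1028 0.0386 0.0005
-76.0 -0.1051 0.0432 0.0005
-79.5 -0.1072 0.0479 0.0005
```

Emit:
jog_arm(xyz=[[-0.005, -0.0025, 0], [-0.01, -0.0035, 0], [-0.0155, -0.0045, 0], [-0.0205, -0.005, 0], [-0.0255, -0.0055, 0], [-0.031, -0.0055, 0], [-0.036, -0.005, 0], [-0.041, -0.0045, 0], [-0.0465, -0.0035, 0], [-0.0515, -0.0025, 0], [-0.0565, -0.001, 0], [-0.061, 0.001, 0]], rotation=[[0, 0, 0], [0, 0, 0], [0, 0, 0], [0, 0, 0], [0, 0, 0], [0, 0, 0], [0, 0, 0], [0, 0, 0], [0, 0, 0], [0, 0, 0], [0, 0, 0], [0, 0, 0]], fingers=[0, 0, 0, 0, 0, 0, 0, 0, 0, 0, 0, 0])

```text
time: 6.45
tcp_pos: [0.4767, -0.0731, 0.2234]
eef_rot: [[0.0, 0.825, -0.566], [0.994, 0.063, 0.092], [0.111, -0.562, -0.82]]
wrist_force: [0.3, 3.0, -0.7]
finger_gap: 0.0006
grip_force: 1.0
```

```bash
python3 look.py r2
python3 - <<'E'
from nav import *
s=cur()
for i in range(1,17): print(-34-3.5*i,*rel(s,at(-34-3.5*i,.085,.021)))
E
```

```text
t 6.5 q [ 0.    0.49  0.09  1.61 -0.08  1.65  0.14] F [ 0.4 -0.7 -1.2] gap 0.00035097816686796254
ang -34.492750593677734 r 0.08494017816418573 depth 0.020686537894735478
-37.5 -0.0041 0.0018 0.0003
-41.0 -0.0087 0.0043 0.0003
-44.5 -0.0131 0.007 0.0003
-48.0 -0.0173 0.01 0.0003
-51.5 -0.0214 0.0132 0.0003
-55.0 -0.0252 0.0167 0.0003
-58.5 -0.0289 0.0204 0.0003
-62.0 -0.0323 0.0243 0.0003
-65.5 -0.0354 0.0284 0.0003
-69.0 -0.0383 0.0327 0.0004
-72.5 -0.041 0.0372 0.0004
-76.0 -0.0433 0.0418 0.0004
-79.5 -0.0454 0.0466 0.0004
-83.0 -0.0471 0.0515 0.0004
-86.5 -0.0486 0.0565 0.0004
-90.0 -0.0498 0.0615 0.0004
```

View pics/r2.png

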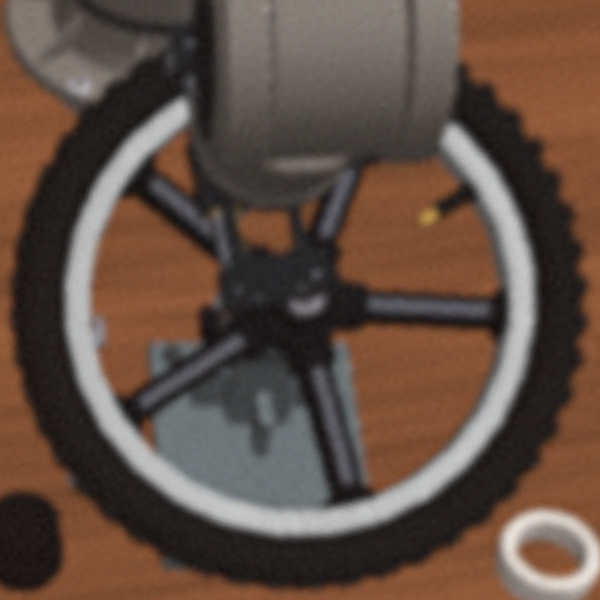

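The valve tip is at (430,216), about 57°, and the right spoke is at 93°. The finger is 16° behind its spoke, so the final finger angle should be about -92.

Emit:
jog_arm(xyz=[[-0.004, 0.002, 0], [-0.0085, 0.0045, 0], [-0.013, 0.007, 0], [-0.0175, 0.01, 0], [-0.0215, 0.013, 0], [-0.025, 0.0165, 0], [-0.029, 0.0205, 0], [-0.0325, 0.0245, 0], [-0.0355, 0.0285, 0], [-0.0385, 0.0325, 0], [-0.041, 0.037, 0], [-0.0435, 0.042, 0]], rotation=[[0, 0, 0], [0, 0, 0], [0, 0, 0], [0, 0, 0], [0, 0, 0], [0, 0, 0], [0, 0, 0], [0, 0, 0], [0, 0, 0], [0, 0, 0], [0, 0, 0], [0, 0, 0]], fingers=[0, 0, 0, 0, 0, 0, 0, 0, 0, 0, 0, 0])

```text
time: 8.0
tcp_pos: [0.5115, -0.1136, 0.1949]
eef_rot: [[0.0, 0.825, -0.566], [0.994, 0.063, 0.092], [0.111, -0.562, -0.82]]
wrist_force: [-1.4, 1.0, 1.0]
finger_gap: 0.0003
grip_force: 0.9
```

```bash
python3 look.py r3
python3 - <<'E'
from nav import *
s=cur()
for i in range(1,10): print(-76-2.5*i,*rel(s,at(-76-2.5*i,.085,.021)))
E
```

```text
t 8.05 q [ 0.05  0.59  0.1   1.53 -0.06  1.64  0.2 ] F [-0.3 -0.3 -0.1] gap 0.0007298410554307225
ang -76.35096695416884 r 0.08434815802751323 depth 0.020782559344119066
-78.5 -0.0019 0.0026 0.0002
-81.0 -0.0032 0.0061 0.0002
-83.5 -0.0044 0.0096 0.0002
-86.0 -0.0055 0.0132 0.0002
-88.5 -0.0064 0.0168 0.0002
-91.0 -0.0071 0.0204 0.0002
-93.5 -0.0077 0.0241 0.0002
-96.0 -0.0081 0.0277 0.0002
-98.5 -0.0084 0.0314 0.0002
```

View pics/r3.png

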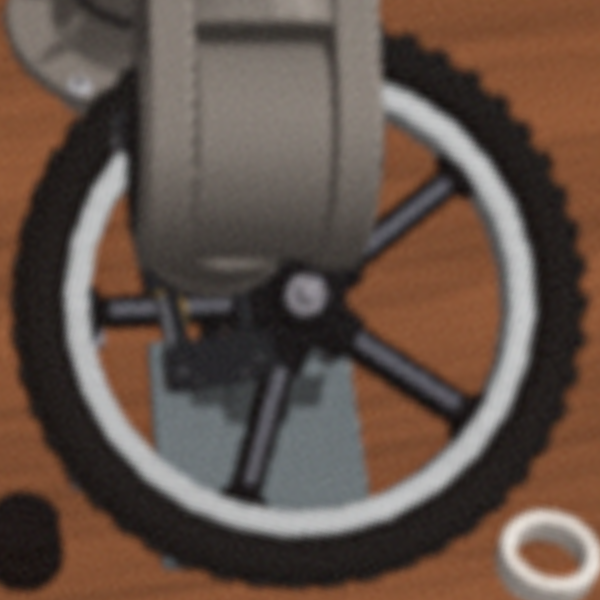

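Spokes are at 53, 124, 196 and 267°, so the valve is at about 16°. The finger is 15.7° behind its spoke, so it should stop at about -92.

Emit:
jog_arm(xyz=[[-0.002, 0.0025, 0], [-0.003, 0.006, 0], [-0.0045, 0.0095, 0], [-0.0055, 0.013, 0], [-0.0065, 0.0165, 0], [-0.007, 0.019, 0], [-0.0075, 0.021, 0], [-0.0075, 0.022, 0], [-0.0075, 0.022, 0], [-0.007, 0.018, 0], [-0.006, 0.014, 0], [-0.006, 0.014, 0]], rotation=[[0, 0, 0], [0, 0, 0], [0, 0, 0], [0, 0, 0], [0, 0, 0], [0, 0, 0], [0, 0, 0], [0, 0, 0], [0, 0, 0], [0, 0, 0], [0, 0, 0], [0, 0, 0]], fingers=[0, 0, 0, 0, 0, 0, 0, 0, 0, 0, 0, 0])

```text
time: 9.55
tcp_pos: [0.5228, -0.1185, 0.187]
eef_rot: [[0.0, 0.825, -0.565], [0.994, 0.062, 0.092], [0.111, -0.561, -0.82]]
wrist_force: [-0.3, 0.6, 1.0]
finger_gap: 0.0002
grip_force: 0.0
```

Emit:
jog_arm(xyz=[[0, 0, -0.02], [0, 0, -0.05], [0, 0, -0.08], [0, 0, -0.12], [0, 0, -0.16], [0, 0.03, -0.2], [0, 0.06, -0.22], [0, 0.06, -0.22]], rotation=[[0, 0, 0], [0, 0, 0], [0, 0, 0], [0, 0, 0], [0, 0, 0], [0, 0, 0], [0, 0, 0], [0, 0, 0]], fingers=[0, 0, 0, 0, 0, 0, 0, 0])

```text
time: 10.55
tcp_pos: [0.6944, -0.1259, 0.3524]
eef_rot: [[-0.022, 0.882, -0.47], [0.996, 0.059, 0.064], [0.085, -0.467, -0.88]]
wrist_force: [-0.2, 0.8, -1.3]
finger_gap: 0.0009
grip_force: 0.0
```

```bash
python3 look.py r4; python3 -c "
from nav import *
cur()"
```

```text
t 10.6 q [ 0.14  0.76 -0.1   0.82  0.03  2.05  0.1 ] F [1.1 0.3 1.8] gap -2.8540539982769295e-05
ang -120.62254673741498 r 0.07466374050250452 depth -0.21554883590278331
```

View pics/r4.png

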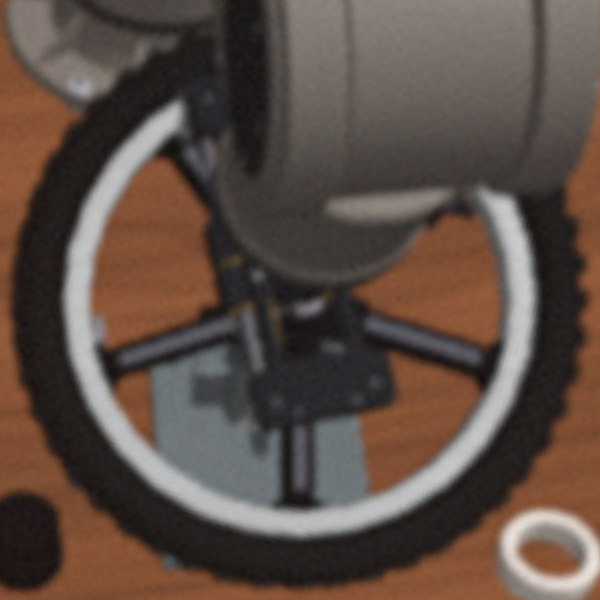

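The spokes sit symmetrically at 108, 180 and -108°, so the valve is at about 0°. I'll move the arm aside for one unobstructed check of the fit and the valve.

Emit:
jog_arm(xyz=[[0.03, 0, -0.02], [0.08, 0, -0.04], [0.13, 0, -0.04], [0.18, 0, -0.04], [0.22, 0, -0.04], [0.26, 0, -0.04], [0.26, 0, -0.04]], rotation=[[0, 0, 0], [0, 0, 0], [0, 0, 0], [0, 0, 0], [0, 0, 0], [0, 0, 0], [0, 0, 0]], fingers=[0, 0, 0, 0, 0, 0, 0])

```text
time: 11.48
tcp_pos: [0.6928, 0.1337, 0.3985]
eef_rot: [[-0.023, 0.898, -0.439], [0.995, 0.063, 0.075], [0.095, -0.435, -0.895]]
wrist_force: [1.0, -0.4, -1.2]
finger_gap: 0.0006
grip_force: 0.0
```

```bash
python3 - <<'E'
from h import *
a=grab('scene');pickle.dump((a,a),open('f0.pkl','wb'))
E
python3 fit.py
```

```text
1503 [ 0.56461659 -0.04825561  0.20674547]
[ 0.55263317 -0.03780801 -0.16228432 -0.01346217  0.14820265] 0.0023326625417285363
[[ 0.553 -0.038  0.2  ]
 [-0.566  0.093 -0.819]
 [-0.162 -0.987  0.   ]
 [-0.808  0.132  0.574]]
top [294.20187776 160.69493226]
sy [269.15125914 200.0562932 ]
```

View pics/r.png

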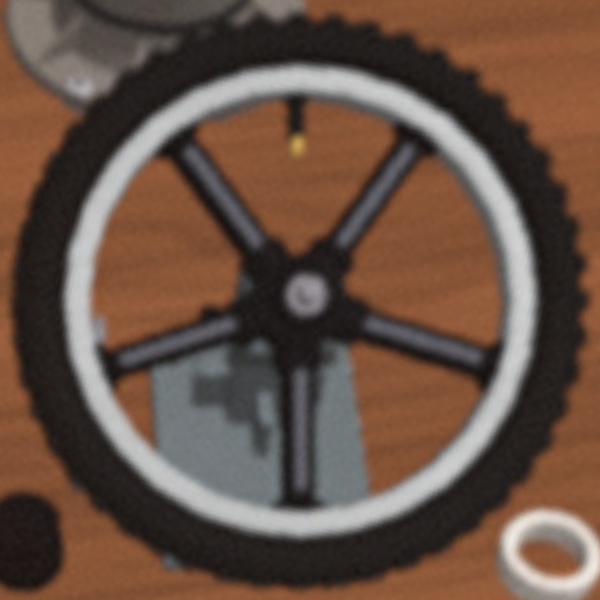

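The valve tip is at (297,146), straight above the hub at (300,300) to within about 2 mm. The refit moved the hub by under 1 mm and the yaw by under 0.001 rad, and the arm is clear.

```bash
python3 -c "
from plant import ctrl
print(ctrl.sign_off())"
```

```text
the job is handed in; nothing more can be done
None
```

The valve stem is at the top of the wheel, about 2 mm off straight uphill in the last camera image; the hand is clear and the job was handed in at about 11.5 s, with no verdict returned.

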